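# Change the label cassette of the bakery's date-label printer

### The job

Fit the full-size label cassette, the one that is both long and tall, into the bakery's label printer: it stands on edge in the rack but goes into the bay lying flat, label side up, with its cut-out corner round the print head. Press it down until it clicks home and lies flush with the deck all over. Leave the shorter and the lower cassette in the rack and everything else on the table where it stands.

Things in the scene. Friction and masses are not known exactly. Their poses are not given: they have to be found in the camera images.
- cassette: full-size label cassette: grey block 120 mm long (x), 30 mm thick (y), 62 mm high (z), 0.18 kg. Origin: centre of the long edge it stands on in the rack (z 0; its other long edge z 62). Label side (white paper) faces +y, plain back -y. Corner cut out right through: x 24..60, z 46..62 mm. Small end-face grooves for catches. Fitted: +y up, +x towards the printer's -y, +z towards the printer's -x
- label_face (a point): centre of the full-size cassette's label side (own x 0, y +15 mm, z 31 mm); axes as the cassette's
- cutout (a point): inner corner of the full-size cassette's cut-out, at the level of the label side (own x 24, y +15, z 46 mm); axes as the cassette's
- short_cassette: another cassette in the rack, just as tall but shorter: 86 mm long (x), 30 mm thick (y), 62 mm high (z); origin at the centre of its lower edge. Must stay in the rack.
- low_cassette: another cassette in the rack, just as long but lower: 120 mm long (x), 30 mm thick (y), 44 mm high (z); origin at the centre of its lower edge. Must stay in the rack.
- rack: fixed steel rack, base 150 (x) by 176 mm (y), 4 mm thick; origin: centre of underside. Three slots along x at y = -60, 0, +60 mm, each between two cheeks 33 mm apart (2 mm thick, 112 mm long, tops 26 mm above the table); end lips 11 mm high at x = +-75 mm. Cassettes stand in it on long edges, label sides to the rack's +y; which slot holds which varies
- printer: fixed label printer, white housing 190 mm deep (x) by 196 mm wide (y), flat deck 72 mm above the table; console with display and keys along its rear (x over +48 mm), 100 mm above the table. Origin: centre of underside; x from its front (label exit) to its rear, y to its left
- bay (a point): centre of the bay's mouth at deck level; axes as the printer's. Bay 65 (x) by 123 mm (y), 30 mm deep, 3 mm 45-degree lead-in; the print head fills x -32.5..-17.5, y -61.5..-26.5 mm, up to 2 mm below the deck. A spring catch in each end wall (x +6 mm, 18 mm below the deck) lets a cassette merely put in stand 15 mm proud; about 15 N presses it past the catches, which then hold it flush
- print_head (a point): inner corner of the space round the print head, at deck level, where the cutout point of a seated cassette comes to lie; axes as the printer's
- spice: spice jar with green cap, 46 mm across, 106 mm high; origin at the centre of its foot
- ring: plain steel pastry cutter ring, 70 mm across, 35 mm high; origin at the centre of its foot
- tub: small white tub with a red lid, 74 mm across, 70 mm high; origin at the centre of its foot
- nozzle: piping nozzle stood on its wide end, 40 mm across, 50 mm high; origin at the centre of its foot
- cups: nested stack of paper baking cups, 59 mm across, 59 mm high; origin at the centre of its foot
- binder: black binder lying flat at the back of the table with a wire-bound pad on it, 347 mm (x) by 381 mm (y) over all, 84 mm high with the pad; fixed; origin at the centre of its underside

How it is judged (in metres and radians):
At the end, for the whole second after the job is handed in: The full-size cassette lies in the printer's bay label side up, cut-out corner at the print head, its label side within 2 mm above (3 mm below) the deck, within 4 mm of the bay's centre, level within 2 degrees and square within 3 degrees, at rest and released (z of label_face in the frame of bay between -0.003 and 0.002 m and horizontal distance between label_face and bay below 0.004 m and horizontal distance between cutout and print_head below 0.005 m and angle between cassette's own y axis and vertical below 0.035 rad and angle between the x axis of cassette and the y axis of printer, either way round below 0.05 rad and linear speed of cassette below 0.02 m/s); the robot touches nothing.
It fails at once if one of the other two cassettes was pulled out, shifted more than 25 mm or tipped (distance of any of short_cassette, low_cassette from where it was at the start of the episode above 0.025 m or angle between any of short_cassette, low_cassette's own z axis and vertical above 0.5 rad).
It fails at once if something else on the table was pushed more than 25 mm or tipped over (distance of any of spice, ring, tub, nozzle, cups from where it was at the start of the episode above 0.025 m or angle between any of spice, ring, tub, nozzle, cups's own z axis and vertical above 0.5 rad).
It also fails if it takes over 72 s, if anything falls off the work surface, if the arm or the gripper's body presses on something with over 40 N, if the wrist force passes 120 N, or if a joint passes its speed limit or range.

### The arm

A 6-joint arm with a two-finger parallel gripper is mounted at the origin on a cart in front of the work surface, level with it; the furniture and walls round the work are solid. World frame = base frame: x ahead of the robot, y to its left, z up, the work surface at z = 0. Lengths are in m, angles in degrees, forces in N, time in s.
With the tool pointing down it reaches from about 0.3 to 0.875 m from the base axis. Payload 4.2 kg.
Tool frame: the origin (TCP) lies on the centre line of the jaws, within the pads' length; the fingertips stand 14 mm ahead of it and the grasp point (between the pads) lies 5 mm behind it; z points along the fingers, y is the line along which they close (so a half turn about z gives the same grasp; the last joint's range is limited). The gripper opens to 85 mm and grips with 20 to 120 N. Pads are 22 mm wide; open, the fingers measure 114 mm over their backs; the gripper's body (76 mm by 85 mm) begins 54 mm behind the grasp point. The pads swing forward as they close: fully open they stand 13 mm farther back than shut.
Start: joints at [-67.036, 18.312, 89.639, -0, 72.044, -1.146], TCP at [0.235, -0.525, 0.245] pointing down, gripper open.
Joint ranges: [-177.97, 177.97], [-48.28, 115.42], [12.27, 149.76], [-77.06, 257.06], [2.81, 150.46], [-146.56, 146.56]. Speed limits (degrees/s): [147.25, 147.25, 180, 180, 180, 180].

### API

Orientations are given as a 3x3 rotation matrix whose columns are the frame's x, y, z axes.
In Python, from cell import robot gives the robot as it stands.
- The arm moves only by the shell command python3 -m jog 'ROWS'. ROWS is JSON, a list that holds one entry, the list of rows, each a list of 7 numbers: the closure, from 0 (fully open) to 1 (shut), then the shift along the tool's x, y, z as a fraction of full scale, then the turn, a rotation vector about the tool's x, y, z as a fraction of full scale. A call has 1 to 8 rows; each row is the pose to reach, as a shift and turn from the pose commanded when the call began, along the tool's axes at that moment, turning the shorter way round; what a row does not reach only later rows make up. Full scale, the value 1, is 600 mm for a shift and 360 degrees for a turn. A row lasts 1/8 s, in which the tool goes at most 62.5 mm and 10.7 degrees, less where a joint would pass 70% of its speed; a pose out of reach is approached as far as the arm can. A call with a number of a shift or a turn outside -1 to 1 is refused whole. A call with a gripper value outside its range is refused whole. The fingers move at their own pace and stop on an object; the grip force is fixed at half the most. Time passes only in rows, so rows that repeat a pose let the fingers close. It gives the time, the measured TCP pose, the force, the opening and the grip force at its end, in the units of the state.
- robot.get_state(): the state, without advancing time (a new reading comes with each control period).
- robot.snapshot(name): name is "side" or "top" or "wrist"; returns a dict with "frame" (420x560x3 uint8, red, green, blue), "range_z" (420x560 float32, m along the optical axis (not along the pixel's ray), 0 where there is no reading), "fov_y" (degrees; the focal length in pixels is half the picture's height over the tangent of half this angle, whatever the lens; pixels are square), "cx", "cy" (the principal point, pixels), "world_from_camera" (4x4, takes a point from camera to world coordinates); the wrist camera has in their place "T_tool_cam" (4x4, takes a point from camera to tool coordinates, whose origin is the TCP and whose axes are the flange's). Camera axes: x right, y up, looking along -z (the intrinsics and any distortion apply to the point x, -y, -z); pixel columns grow to the right and rows downward; lengths in m; the calibration is good to about 2 mm. A picture is of the moment at which its call begins: read the wrist's pose just before it.
- robot.close_job(): hands the job in; it is judged then, once.
The state is a dict: "time_s": time; "qpos": joint angles; "joint_vel": joint speeds; "tau": joint torques, N m; "tool_pos": TCP position; "orientation": TCP orientation; "ft_force": force on the tool from outside, world axes, zero at the start; "ft_torque": the same for the moment, N m; "opening": finger opening in m; "finger_force": force on a finger pad.
Only numpy, scipy, OpenCV 4.12 (cv2) and the standard library are available. Lean on these libraries where they do the work, as an engineer would, in place of code of your own. Each camera call takes 0.05 s, during which the arm holds its last target. There are 200 camera calls.

## Working session

There is one attempt and no reset: what is moved stays moved. The work goes in short steps, Python scripts to look and compute and a shell command to move; the robot and the scene stay as the last step left them, time stands still between calls to the robot, and variables do not carry over. Pictures are saved under pics/ and viewed, at most 10 in all, crops included, and the job is handed in when it is done.

```bash
ls; mkdir -p pics; cat > h.py <<'E'
import numpy as np, cv2
from cell import robot
def cloud(s,T):
    h,w=s['range_z'].shape; f=h/2/np.tan(np.radians(s['fov_y']/2))
    v,u=np.mgrid[:h,:w]; z=s['range_z'].astype(float)
    p=np.stack([(u-s['cx'])/f*z,-(v-s['cy'])/f*z,-z],-1)
    return p@T[:3,:3].T+T[:3,3]
def snap(n,f=None):
    st=robot.get_state(); s=robot.snapshot(n)
    if f: cv2.imwrite('pics/'+f,cv2.cvtColor(s['frame'],cv2.COLOR_RGB2BGR))
    if n=='wrist':
        T=np.eye(4);T[:3,:3]=st['orientation'];T[:3,3]=st['tool_pos'];T=T@np.array(s['T_tool_cam'])
    else: T=np.array(s['world_from_camera'])
    return s,T,cloud(s,T)
E
python3 - <<'E'
from h import *
print({k:np.round(v,3).tolist() for k,v in robot.get_state().items()})
for n in ('top','side'):
    s,T,P=snap(n,n+'1.png'); print(n,s.keys(),s['fov_y'],s['cx'],s['cy'],np.round(T,3).tolist()); np.savez(n+'1.npz',f=s['frame'],P=P)
    print(s.get('distortion'))
E
```

```text
pics
{'time_s': 0.0, 'qpos': [-67.036, 18.352, 89.705, -0.0, 72.043, -1.146], 'joint_vel': [-0.036, 0.051, 0.05, -0.036, 0.026, 0.118], 'tau': [-0.001, -41.552, -23.417, -0.0, 0.008, -0.0], 'tool_pos': [0.235, -0.524, 0.244], 'orientation': [[0.913, 0.408, -0.001], [0.408, -0.913, 0.002], [0.0, -0.002, -1.0]], 'ft_force': [-0.079, 0.359, -0.252], 'ft_torque': [0.031, -0.037, -0.037], 'finger_force': 0.0, 'opening': 0.086}
top dict_keys(['frame', 'range_z', 'fov_y', 'cx', 'cy', 'world_from_camera']) 51.41298345931492 275.1863081190385 206.23097998334575 [[0.0, 0.984, -0.179, 0.364], [-1.0, -0.0, -0.003, 0.012], [-0.003, 0.179, 0.984, 1.218], [0.0, 0.0, 0.0, 1.0]]
None
side dict_keys(['frame', 'range_z', 'fov_y', 'cx', 'cy', 'world_from_camera']) 51.15822316560758 275.08555801597026 211.58796850250187 [[0.992, 0.019, -0.125, 0.428], [-0.124, 0.359, -0.925, -1.207], [0.027, 0.933, 0.358, 0.531], [0.0, 0.0, 0.0, 1.0]]
None
```

View pics/top1.png

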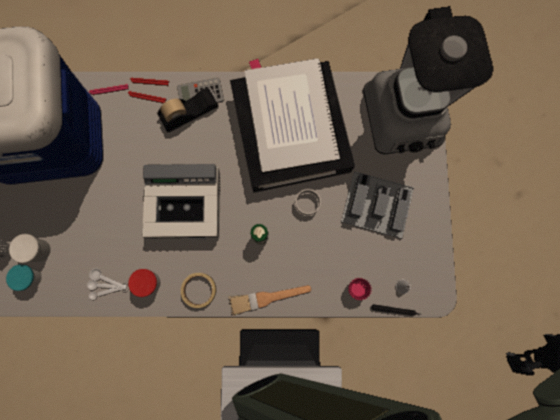

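View pics/side1.png

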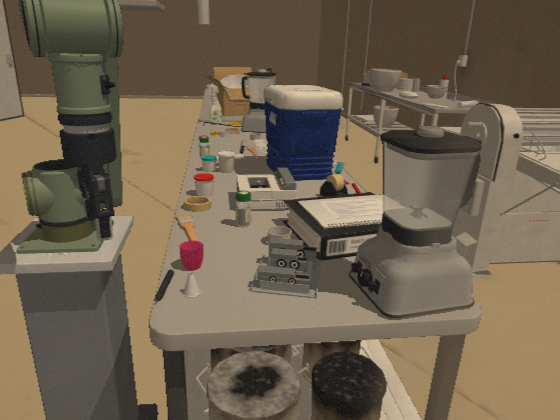

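The top view shows the printer at about (180,201), with its console on the far side, and the rack with three cassettes at about (378,205). In the side view the label sides face that camera (-y), with the rack at about (287,268). Next I'll look at the height maps.

```bash
python3 - <<'E'
from h import *
d=np.load('top1.npz');f,P=d['f'],d['P']
c=f[165:245,335:420]; a=cv2.resize(cv2.cvtColor(c,cv2.COLOR_RGB2BGR),None,fx=4.5,fy=4.5,interpolation=cv2.INTER_CUBIC)
z=P[165:245,335:420,2]; b=cv2.resize(cv2.applyColorMap(np.clip(z/0.08*255,0,255).astype(np.uint8),cv2.COLORMAP_JET),None,fx=4.5,fy=4.5,interpolation=cv2.INTER_NEAREST)
cv2.imwrite('pics/rack.png',np.hstack([np.clip(a*1.6,0,255).astype(np.uint8),b]))
def blob(m,n):
    k,l,s,_=cv2.connectedComponentsWithStats(m.astype(np.uint8))
    for i in range(1,k):
        if s[i,4]>n:
            q=P[l==i]; r=cv2.minAreaRect((q[:,:2]*1000).astype(np.float32)); print(s[i].tolist(),np.round(q.mean(0),4),np.round(np.median(q[:,2]),4),np.round(np.array(r[0]),1),np.round(r[1],1),round(r[2],1))
Z=P[...,2]; v,u=np.mgrid[:420,:560]
R=(u>335)&(u<420)&(v>165)&(v<245)
print('rack>50');blob(R&(Z>.054),20)
print('rack 36-54');blob(R&(Z>.036)&(Z<.054),20)
B=(u>130)&(u<230)&(v>150)&(v<250)
print('deck');blob(B&(Z>.066)&(Z<.08),50)
print('console');blob(B&(Z>.09),50)
print('bay');blob(B&(Z>.03)&(Z<.064),50)
print('objs');blob((Z>.02)&(v>70)&(v<320)&(u>90)&(u<450),25)
E
```

```text
rack>50
[336, 166, 20, 4, 52] [ 0.6809 -0.1699  0.0713] 0.0715 [ 681.1 -175.7] [ 9.2 53.5] 4.2
[351, 184, 18, 33, 366] [ 0.5906 -0.2115  0.0652] 0.0655 [ 591.6 -212.3] [30.6 84.3] 75.0
[374, 192, 16, 26, 268] [ 0.5758 -0.2668  0.0778] 0.0652 [ 471.4 -149.9] [ 56.4 385.3] 41.9
rack 36-54
[356, 173, 15, 16, 132] [ 0.6509 -0.2278  0.049 ] 0.0494 [ 645.5 -226.8] [31.1 45. ] 74.1
[372, 185, 19, 34, 134] [ 0.6051 -0.2747  0.0475] 0.0482 [ 591.8 -274.1] [31.  87.1] 73.0
[392, 188, 19, 44, 425] [ 0.5604 -0.3272  0.0456] 0.0468 [ 569.9 -330.8] [ 30.7 119.2] 74.5
[350, 199, 10, 19, 27] [ 0.5666 -0.1965  0.0439] 0.0439 [ 570.6 -195.8] [52.3 22.7] 16.7
deck
[143, 167, 75, 70, 2886] [0.5631 0.2672 0.0717] 0.0716 [586.  269.6] [187.7 196.5] 0.6
console
[143, 164, 73, 18, 1112] [0.6594 0.2677 0.1029] 0.0993 [567.4 151.3] [470.4 146.8] 51.6
bay
[145, 169, 75, 71, 220] [0.537  0.2209 0.049 ] 0.0511 [538.1 220.8] [133.8 267.2] 44.6
[158, 197, 46, 25, 1006] [0.5708 0.2779 0.0432] 0.0421 [568.3 271.4] [ 64.2 122.6] 0.9
objs
[230, 71, 126, 117, 11174] [ 0.7989 -0.0265  0.0802] 0.0771 [685.5 -55.4] [601.5
[... 465 characters left out ...]
 23, 38, 490] [ 0.5854 -0.2674  0.0627] 0.0607 [ 484.  -164.8] [ 79.2 420.7] 44.8
[296, 189, 25, 25, 110] [ 0.5985 -0.0775  0.0327] 0.0341 [594.1 -75.3] [66.7 68.4] 89.2
[389, 188, 23, 45, 611] [ 0.5671 -0.3255  0.0466] 0.0448 [ 466.2 -196.1] [ 95.4 454.6] 38.0
[251, 224, 18, 21, 304] [0.4946 0.0555 0.1008] 0.1046 [440.7  48. ] [162.6  46.9] 8.8
[128, 269, 33, 28, 682] [0.3715 0.3572 0.0723] 0.0692 [373.5 204.5] [ 69.3 384. ] 0.5
[181, 273, 35, 35, 321] [0.3517 0.2239 0.0278] 0.024 [352.3 140.9] [256.9  90. ] 89.9
[348, 278, 24, 23, 413] [ 0.3554 -0.2071  0.0477] 0.0348 [ 361.4 -111.8] [248.2  57. ] 86.4
[400, 282, 10, 11, 71] [ 0.3615 -0.3291  0.0341] 0.0334 [ 360.5 -330.5] [19.7 26.5] 86.2
```

View pics/rack.png

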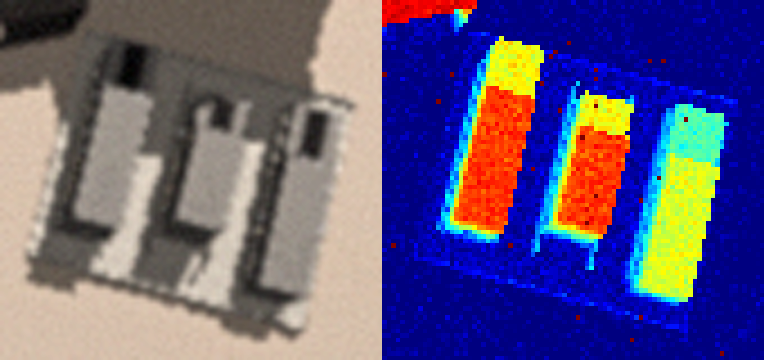

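The image-left cassette is the full-size one: its top is at z 65.5 mm with an 84×30 top face, and the step at the far end is at 49.4 mm. The middle one is short, and the right one has its top at about 48 mm, so it is low.

The cassette's x axis points at yaw about -15° and its label faces yaw +75°. My plan:
1. Grip it from above.
2. Lay it on the table, tilted forward.
3. Regrasp it across its 62 mm width.
4. Drop it in the bay and press it home.

```bash
cat >> h.py <<'E'
from scipy.spatial.transform import Rotation as Ro
def R_tool(yaw_x,tilt=0):
    # tool x at yaw, z down; tilt about tool x (deg)
    R=Ro.from_euler('z',yaw_x,degrees=True)*Ro.from_euler('x',180,degrees=True)
    return (R*Ro.from_euler('x',tilt,degrees=True)).as_matrix()
def row(p,R):
    st=robot.get_state(); R0=np.array(st['orientation']); d=R0.T@(np.array(p)-st['tool_pos'])
    r=Ro.from_matrix(R0.T@R).as_rotvec(degrees=True)
    print('shift',np.round(d/.6,4),'turn',np.round(r/360,4),'| mm',np.round(d*1000,1),'deg',np.round(r,1))
E
python3 - <<'E'
from h import *
for n in('top','side'):
    P=np.load(n+'1.npz')['P'].reshape(-1,3)
    m=(P[:,2]>.08)&(P[:,2]<.5)&(np.hypot(P[:,0]-.607,P[:,1]+.2165)<.12)
    q=P[m]; print(n,m.sum(), np.round(q[np.argsort(np.hypot(q[:,0]-.607,q[:,1]+.2165))[:200:20]],3).tolist())
row([.607,-.2165,.24],R_tool(165))
E
```

```text
top 2 [[0.701, -0.149, 0.08]]
side 0 []
shift [ 0.776 -0.215  0.008] turn [-1.000e-04 -3.000e-04 -3.914e-01] | mm [ 465.6 -129.     4.8] deg [-0.000e+00 -1.000e-01 -1.409e+02]
```

```bash
r='[0.4,0.776,-0.215,0.008,0,0,-0.391]'; python3 -m jog "[[[0.4,0.776,-0.215,0.008,0,0,-0.391],[0.4,0.776,-0.215,0.008,0,0,-0.391],[0.4,0.776,-0.215,0.008,0,0,-0.391],[0.4,0.776,-0.215,0.008,0,0,-0.391],[0.4,0.776,-0.215,0.008,0,0,-0.391],[0.4,0.776,-0.215,0.008,0,0,-0.391],[0.4,0.776,-0.215,0.008,0,0,-0.391],[0.4,0.776,-0.215,0.008,0,0,-0.391]]]"; python3 -c "
from h import *
row([.607,-.2165,.24],R_tool(165)); print(robot.get_state()['qpos'])"
```

```text
time_s: 1.1
tool_pos: [0.6088, -0.2148, 0.2398]
orientation: [[-0.35, 0.937, -0.001], [0.937, 0.35, 0.0], [0.001, -0.001, -1.0]]
ft_force: [0.2, -0.3, 0.1]
opening: 0.0512
finger_force: 0.0
shift [-0.0017 -0.0038 -0.0003] turn [-0.000e+00 -1.000e-04 -1.514e-01] | mm [-1.  -2.3 -0.2] deg [ -0.   -0.  -54.5]
[-2.04559088e+01  2.49425566e+01  8.01303720e+01  7.88715300e-03
  7.49724838e+01 -4.09546674e+01]
```

```bash
python3 -m jog "[[[0.4,0,0,0,0,0,-0.151],[0.4,0,0,0,0,0,-0.151],[0.4,0,0,0,0,0,-0.151],[0.4,0,0,0,0,0,-0.151],[0.4,0,0,0,0,0,-0.151],[0.4,0,0,0,0,0,-0.151]]]"; python3 - <<'E'
from h import *
s,T,P=snap('wrist','w1.png'); Z=P[...,2]
print(np.round(T,3).tolist())
for lo,hi in((.060,.072),(.044,.056)):
    k,l,st,_=cv2.connectedComponentsWithStats(((Z>lo)&(Z<hi)).astype(np.uint8))
    for i in range(1,k):
        if st[i,4]>150:
            q=P[l==i]; r=cv2.minAreaRect((q[:,:2]*1000).astype(np.float32)); print(st[i].tolist(),np.round(np.median(q,0)*1000,1),np.round(r[0],1),np.round(r[1],1),round(r[2],1))
E
```

```text
time_s: 1.85
tool_pos: [0.607, -0.2168, 0.24]
orientation: [[-0.963, 0.27, -0.001], [0.27, 0.963, 0.0], [0.001, 0.0, -1.0]]
ft_force: [0.2, -0.1, -0.1]
opening: 0.0512
finger_force: 0.0
[[0.27, -0.929, -0.252, 0.545], [0.963, 0.26, 0.073, -0.199], [-0.002, -0.262, 0.965, 0.369], [0.0, 0.0, 0.0, 1.0]]
[264, 120, 37, 100, 3557] [ 591.6 -210.6   66.2] [ 594.  -211.1] [30. 84.] 74.5
[191, 139, 40, 71, 2586] [ 579.4 -268.8   66.3] [ 580.7 -269.6] [30.6 59.8] 74.0
[356, 156, 204, 115, 4036] [672.9 -60.2  71.5] [677.2 -75.6] [ 35.9 180.5] 12.0
[321, 264, 21, 41, 256] [ 694.6 -192.9   71.4] [ 703.6 -188.6] [40.  17.1] 10.1
[203, 347, 73, 28, 678] [ 751.7 -297.6   65.5] [ 760.1 -298.1] [73.6 22.2] 59.0
[115, 381, 27, 20, 231] [ 763.2 -414.7   65.2] [ 762.8 -416.3] [ 6.9 29.8] 8.4
[123, 112, 45, 96, 3368] [ 553.5 -323.8   48.4] [ 555.7 -325.2] [31.1 84.2] 74.7
[198, 137, 36, 96, 943] [ 621.6 -278.1   50.3] [ 593.6 -272.5] [31. 87.] 72.4
[265, 220, 34, 32, 1025] [ 653.5 -227.7   50.3] [ 653.9 -227.9] [30.3 31.5] 74.2
[204, 335, 79, 40, 675] [ 750.4 -293.1   50.2] [ 764.1 -294. ] [88.2 27. ] 49.9
```

View pics/w1.png

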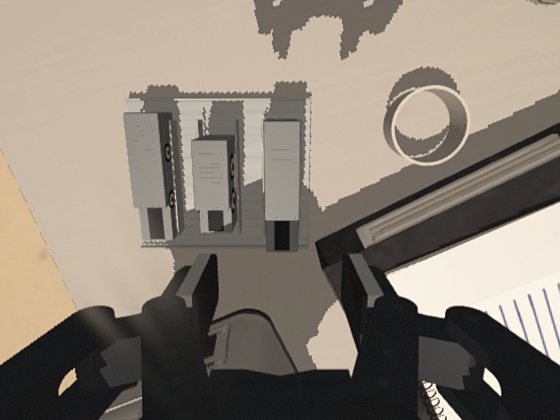

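The wrist view confirms it: full-size cassette top at (282,170) with its step at (282,235), short one at (212,175), low one at (148,160). The cassette centre is at (0.611,-0.216).

```bash
python3 -c "
from h import *
row([.611,-.216,.048],R_tool(164.5))"; python3 -m jog "[[[0.4,-0.006,0.004,0.1,0,0,0],[0.4,-0.006,0.004,0.2,0,0,0],[0.4,-0.006,0.004,0.25,0,0,0],[0.4,-0.006,0.004,0.29,0,0,0],[0.4,-0.006,0.004,0.32,0,0,0],[0.4,-0.006,0.004,0.32,0,0,0],[0.4,-0.006,0.004,0.32,0,0,0]]]"
```

```text
shift [-0.0063  0.0032  0.3201] turn [-0.     -0.0001 -0.0006] | mm [ -3.8   1.9 192.1] deg [-0.  -0.  -0.2]
time_s: 2.78
tool_pos: [0.612, -0.2159, 0.0495]
orientation: [[-0.963, 0.269, 0.002], [0.269, 0.963, -0.001], [-0.002, -0.0, -1.0]]
ft_force: [-0.1, 0.4, -0.6]
opening: 0.0511
finger_force: 0.0
```

```bash
python3 -m jog "[[[0.9,0,0,0,0,0,0],[0.9,0,0,0,0,0,0],[0.9,0,0,0,0,0,0],[0.9,0,0,0,0,0,0],[0.9,0,0,0,0,0,0],[0.9,0,0,0,0,0,0]]]"
```

```text
time_s: 3.52
tool_pos: [0.6121, -0.216, 0.0499]
orientation: [[-0.963, 0.269, 0.002], [0.269, 0.963, -0.001], [-0.003, -0.0, -1.0]]
ft_force: [-0.3, 0.1, 6.5]
opening: 0.029
finger_force: 60.4
```

Gripped at 29 mm opening. Now I'll lift it.

```bash
python3 -m jog "[[[0.9,0,0,-0.05,0,0,0],[0.9,0,0,-0.12,0,0,0],[0.9,0,0,-0.2,0,0,0],[0.9,0,0,-0.26,0,0,0],[0.9,0,0,-0.28,0,0,0],[0.9,0,0,-0.28,0,0,0],[0.9,0,0,-0.28,0,0,0]]]"; python3 -c "
from h import *
row([.45,-.09,.22],R_tool(90)); print(R_tool(90,50),R_tool(90,-50))"
```

```text
time_s: 4.4
tool_pos: [0.6103, -0.2152, 0.2142]
orientation: [[-0.963, 0.269, -0.004], [0.269, 0.963, 0.001], [0.004, 0.0, -1.0]]
ft_force: [0.2, 0.3, -1.9]
opening: 0.0294
finger_force: 59.5
shift [ 0.3135  0.1292 -0.0084] turn [-0.0004 -0.0006  0.2067] | mm [188.1  77.5  -5. ] deg [-0.1 -0.2 74.4]
[[ 1.66533454e-16  6.42787610e-01 -7.66044443e-01]
 [ 1.00000000e+00 -1.66533454e-16  5.55111512e-17]
 [-5.55111512e-17 -7.66044443e-01 -6.42787610e-01]] [[ 1.66533454e-16  6.42787610e-01  7.66044443e-01]
 [ 1.00000000e+00 -1.66533454e-16 -5.55111512e-17]
 [ 5.55111512e-17  7.66044443e-01 -6.42787610e-01]]
```

```bash
python3 -m jog "[[[0.9,0.313,0.129,-0.01,0,0,0.207],[0.9,0.313,0.129,-0.01,0,0,0.207],[0.9,0.313,0.129,-0.01,0,0,0.207],[0.9,0.313,0.129,-0.01,0,0,0.207],[0.9,0.313,0.129,-0.01,0,0,0.207],[0.9,0.313,0.129,-0.01,0,0,0.207],[0.9,0.313,0.129,-0.01,0,0,0.207],[0.9,0.313,0.129,-0.01,0,0,0.207]]]"; python3 -c "
from h import *
row([.45,-.09,.16],R_tool(90,-55)); print(robot.get_state()['qpos'])"
```

```text
time_s: 5.4
tool_pos: [0.4505, -0.0904, 0.2212]
orientation: [[-0.0, 1.0, -0.003], [1.0, 0.0, 0.001], [0.001, -0.003, -1.0]]
ft_force: [0.8, 0.6, -1.7]
opening: 0.0291
finger_force: 59.6
shift [ 0.0006 -0.0005  0.102 ] turn [-1.532e-01 -1.000e-04 -0.000e+00] | mm [ 0.3 -0.3 61.2] deg [-55.2  -0.   -0. ]
[-1.27767977e+01  9.04051271e+00  1.05988394e+02 -3.12826638e-03
  6.51344282e+01 -1.27857893e+01]
```

```bash
python3 -m jog "[[[0.9,0,0,0.05,-0.153,0,0],[0.9,0,0,0.05,-0.153,0,0],[0.9,0,0,0.05,-0.153,0,0],[0.9,0,0,0.05,-0.153,0,0],[0.9,0,0,0.05,-0.153,0,0],[0.9,0,0,0.05,-0.153,0,0],[0.9,0,0,0.05,-0.153,0,0]]]"; python3 -c "
from h import *
row([.45,-.09,.044],R_tool(90,-55)); print(robot.get_state()['qpos'])"
```

```text
time_s: 6.28
tool_pos: [0.453, -0.0681, 0.1893]
orientation: [[-0.067, 0.714, 0.697], [0.996, 0.001, 0.095], [0.067, 0.7, -0.711]]
ft_force: [-1.0, -1.3, -1.7]
opening: 0.0293
finger_force: 59.8
shift [-0.052  -0.1733  0.1652] turn [-0.0293 -0.0151 -0.0012] | mm [ -31.2 -104.    99.1] deg [-10.5  -5.4  -0.4]
[-2.44560053e+01 -1.15454266e-01  1.38057255e+02  8.48086356e+01
  2.21026002e+01 -1.03070711e+02]
```

```bash
python3 -c "
from h import *
row([.485,-.10,.15],R_tool(90,-45))"
```

```text
shift [-0.0608 -0.008   0.0787] turn [-0.0015 -0.0151  0.0002] | mm [-36.5  -4.8  47.2] deg [-0.5 -5.4  0.1]
```

```bash
python3 -m jog "[[[0.9,-0.061,-0.008,0.079,-0.001,-0.015,0],[0.9,-0.061,-0.008,0.079,-0.001,-0.015,0],[0.9,-0.061,-0.008,0.079,-0.001,-0.015,0],[0.9,-0.061,-0.008,0.079,-0.001,-0.015,0],[0.9,-0.061,-0.008,0.079,-0.001,-0.015,0],[0.9,-0.061,-0.008,0.079,-0.001,-0.015,0],[0.9,-0.061,-0.008,0.079,-0.001,-0.015,0],[0.9,-0.061,-0.008,0.079,-0.001,-0.015,0]]]"; python3 -c "
from h import *
row([.485,-.10,.05],R_tool(90,-45)); print(robot.get_state()['qpos'])"
```

```text
time_s: 7.28
tool_pos: [0.4856, -0.1002, 0.1508]
orientation: [[0.001, 0.709, 0.705], [1.0, -0.002, 0.0], [0.002, 0.705, -0.709]]
ft_force: [-0.0, -0.8, -1.2]
opening: 0.0292
finger_force: 59.8
shift [-0.     -0.1191  0.1184] turn [-0.0005 -0.0001 -0.0003] | mm [ -0.  -71.5  71. ] deg [-0.2 -0.  -0.1]
[ -22.57467247    7.52657947  138.6149512   118.1424717    17.89521967
 -135.67186055]
```

```bash
python3 -c "
from h import *
row([.50,-.10,.13],R_tool(90,-33))"
```

```text
shift [ 0.0002 -0.0074  0.0414] turn [ 0.0328 -0.0001 -0.0003] | mm [ 0.1 -4.5 24.9] deg [11.8 -0.  -0.1]
```

```bash
python3 -m jog "[[[0.9,0,-0.007,0.041,0.033,0,0],[0.9,0,-0.007,0.041,0.033,0,0],[0.9,0,-0.007,0.041,0.033,0,0],[0.9,0,-0.007,0.041,0.033,0,0],[0.9,0,-0.007,0.041,0.033,0,0],[0.9,0,-0.007,0.041,0.033,0,0],[0.9,0,-0.007,0.041,0.033,0,0],[0.9,0,-0.007,0.041,0.033,0,0]]]"; python3 -c "
from h import *
row([.50,-.10,.05],R_tool(90,-35)); print(robot.get_state()['qpos'])"
```

```text
time_s: 8.28
tool_pos: [0.4996, -0.1, 0.1299]
orientation: [[0.001, 0.84, 0.543], [1.0, -0.002, 0.001], [0.003, 0.543, -0.84]]
ft_force: [-0.4, 0.0, -0.6]
opening: 0.0291
finger_force: 59.9
shift [-0.0004 -0.0717  0.1122] turn [-0.0059 -0.0002 -0.0004] | mm [ -0.3 -43.   67.3] deg [-2.1 -0.1 -0.1]
[-18.60009415  10.01293199 130.44074568  51.5847584   12.87204582
 -66.52417345]
```

```bash
python3 -m jog "[[[0.9,0,-0.02,0.03,-0.003,0,0],[0.9,0,-0.04,0.06,-0.003,0,0],[0.9,0,-0.06,0.09,-0.003,0,0],[0.9,0,-0.068,0.107,-0.004,0,0],[0.9,0,-0.068,0.107,-0.004,0,0],[0.9,0,-0.068,0.107,-0.004,0,0]]]"; python3 -c "
from h import *
row([.50,-.10,.049],R_tool(90,-35)); print(robot.get_state()['qpos'])
s,T,P=snap('side','s2.png'); c=s['frame'][180:300,200:340]; cv2.imwrite('pics/s2c.png',cv2.resize(c[...,::-1],None,fx=4,fy=4))"
```

```text
time_s: 9.02
tool_pos: [0.4998, -0.1001, 0.0533]
orientation: [[0.002, 0.828, 0.561], [1.0, -0.004, 0.002], [0.003, 0.561, -0.828]]
ft_force: [-0.7, -0.3, -1.3]
opening: 0.0292
finger_force: 59.8
shift [ 0.0002 -0.0037  0.0061] turn [-0.0024 -0.0003 -0.0006] | mm [ 0.1 -2.2  3.7] deg [-0.9 -0.1 -0.2]
[ -18.92011383   19.73600549  136.62987887  129.96997861   13.85253474
 -146.44277941]
```

View pics/s2c.png

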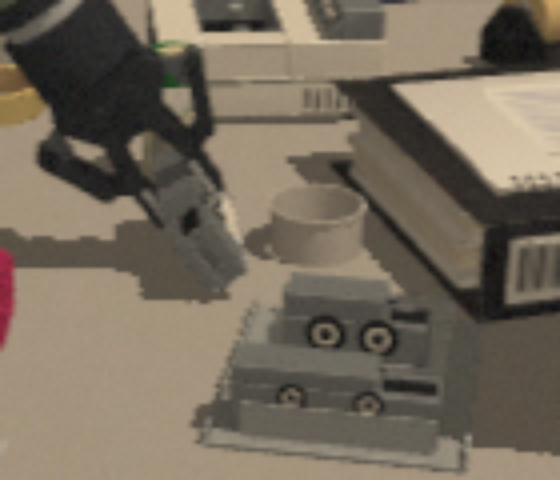

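The tilted cassette's edge is about 7 mm above the table, at (220,285) in the crop, with the white label side up. I'll release it and back off along the tool axis.

```bash
python3 -m jog "[[[0.5,0,0,0,0,0,0],[0.4,0,0,0,0,0,0],[0.4,0,0,0,0,0,0],[0.3,0,0,0,0,0,0],[0.2,0,0,0,0,0,0],[0.2,0,0,-0.02,0,0,0],[0.2,0,0,-0.04,0,0,0],[0.2,0,0,-0.06,0,0,0]]]"; python3 -c "
from h import *
row([.43,-.10,.15],R_tool(90,-20)); print(robot.get_state()['qpos'])"
```

```text
time_s: 10.07
tool_pos: [0.48, -0.1001, 0.0844]
orientation: [[0.001, 0.826, 0.563], [1.0, -0.002, 0.002], [0.003, 0.563, -0.826]]
ft_force: [0.2, 0.9, 0.1]
opening: 0.0682
finger_force: 0.0
shift [ 0.0004 -0.0073 -0.1373] turn [ 0.0397 -0.0003 -0.0003] | mm [  0.3  -4.4 -82.4] deg [14.3 -0.1 -0.1]
[ -20.08635067   14.3164637   136.99028854  108.90396031   11.89237541
 -125.98759846]
```

```bash
python3 -m jog "[[[0.0,0,0.01,-0.04,0.005,0,0],[0.0,0,0.03,-0.1,0.02,0,0],[0.0,0,0.06,-0.15,0.03,0,0],[0.0,0,0.1,-0.2,0.06,0,0],[0.0,0,0.12,-0.22,0.08,0,0],[0.0,0,0.12,-0.22,0.09,0,0],[0.0,0,0.12,-0.22,0.095,0,0],[0.0,0,0.12,-0.22,0.095,0,0]]]"; python3 - <<'E'
from h import *
st=robot.get_state();print(st['qpos'])
s,T,P=snap('wrist','w2.png'); row([.47,-.10,.25],R_tool(90))
s,T,P=snap('top','t2.png'); Z=P[...,2]
np.savez('top2.npz',P=P,f=s['frame'])
s,T,P=snap('side','s3.png'); cv2.imwrite('pics/s3c.png',cv2.resize(s['frame'][180:300,200:340][...,::-1],None,fx=4,fy=4))
E
```

```text
time_s: 11.08
tool_pos: [0.4662, -0.1019, 0.2366]
orientation: [[0.004, 1.0, 0.002], [1.0, -0.004, -0.002], [-0.002, 0.002, -1.0]]
ft_force: [0.4, 0.8, -0.9]
opening: 0.0855
finger_force: 0.0
[-1.36644281e+01  9.77739225e+00  1.02678813e+02 -7.42701799e-02
  6.73810798e+01 -1.34284696e+01]
shift [ 0.0014  0.0018 -0.0246] turn [ 0.      0.0002 -0.0004] | mm [  0.8   1.1 -14.7] deg [ 0.   0.1 -0.1]
```

View pics/w2.png

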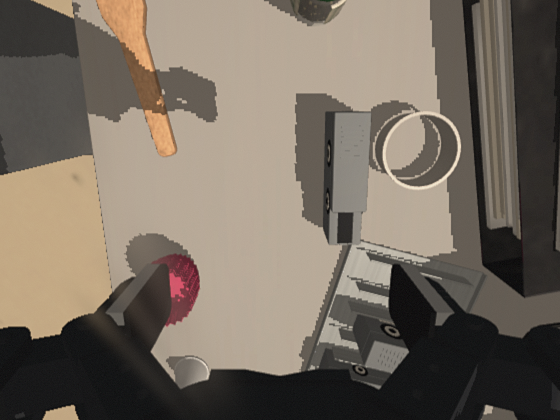

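The wrist view shows the cassette still standing on edge at (345,175), label towards +x, next to the ring at (422,150). I'll measure both and tip it over by pushing at the top with the open gripper straddling it.

```bash
cat > m.py <<'E'
from h import *
import sys
def blobs(P,lo,hi,xr,yr,n=100):
    Z=P[...,2]; m=(Z>lo)&(Z<hi)&(P[...,0]>xr[0])&(P[...,0]<xr[1])&(P[...,1]>yr[0])&(P[...,1]<yr[1])
    k,l,st,_=cv2.connectedComponentsWithStats(m.astype(np.uint8))
    for i in range(1,k):
        if st[i,4]>n:
            q=P[l==i]; q=q[np.linalg.norm(q-np.median(q,0),axis=1)<.2]; r=cv2.minAreaRect((q[:,:2]*1000).astype(np.float32)); print(st[i].tolist(),np.round(np.median(q,0)*1000,1),np.round(r[0],1),np.round(r[1],1),round(r[2],1), 'x',np.round(np.percentile(q[:,0],[1,99])*1000,1),'y',np.round(np.percentile(q[:,1],[1,99])*1000,1))
E
python3 - <<'E'
from m import *
s,T,P=snap('wrist')
print('cas top');blobs(P,.055,.070,(.4,.56),(-.25,.05))
print('step');blobs(P,.040,.054,(.4,.56),(-.25,.05))
print('ring');blobs(P,.030,.039,(.5,.66),(-.17,.05),50)
print('ring at start');blobs(np.load('top1.npz')['P'],.028,.04,(.53,.66),(-.15,0),30)
E
```

```text
cas top
[297, 0, 53, 16, 285] [499.2  37.1  63.6] [499.5  39.6] [ 8.5 37.8] 86.2 x [481.6 517.6] y [35.1 43.8]
[331, 115, 42, 102, 3755] [526.7 -78.4  62.2] [527.3 -80.7] [30.5 84.2] 0.5 x [512.2 541.8] y [-121.5  -39.3]
step
[294, 0, 52, 20, 221] [494.6  37.   47. ] [497.7  40.1] [ 9.5 39.3] 79.9 x [479.7 517.6] y [35.4 46.8]
[328, 115, 35, 135, 1374] [ 523.2 -138.3   46.4] [526.6 -98.7] [ 30.8 120.5] 1.6 x [511.7 542. ] y [-157.9  -38.7]
ring
[494, 0, 16, 102, 940] [652.4  17.1  34.8] [653.6  11.8] [ 6.  78.5] 12.3 x [643.9 659.8] y [-24.3  49.4]
[328, 115, 4, 62, 82] [512.1 -64.2  34.3] [511.9 -65.9] [53.9  1.5] 89.6 x [511.2 512.6] y [-92.3 -39.7]
[383, 115, 79, 79, 1018] [604.  -74.2  34.9] [595.2 -73.6] [69.6 69.8] 89.8 x [560.9 629.4] y [-107.9  -39.7]
[326, 178, 4, 67, 83] [ 512.5 -124.3   35.6] [ 512.2 -125.4] [ 1.4 63.5] 0.2 x [511.5 512.9] y [-156.8  -94.6]
ring at start
[296, 189, 25, 25, 95] [599.7 -75.8  34.4] [594.1 -75.3] [66.7 68.4] 89.2 x [560.  628.3] y [-108.6  -42. ]
```

```bash
python3 -m jog "[[[0,0.005,0.073,0,0,0,0],[0,0.005,0.073,0.05,0,0,0],[0,0.005,0.073,0.15,0,0,0],[0,0.005,0.073,0.24,0,0,0],[0,0.005,0.073,0.29,0,0,0],[0,0.005,0.073,0.302,0,0,0],[0,0.005,0.073,0.302,0,0,0]]]"; python3 -m jog "[[[0,0,-0.012,0,0,0,0],[0,0,-0.022,0,0,0,0],[0,0,-0.032,0,0,0,0],[0,0,-0.042,0,0,0,0],[0,0,-0.052,0,0,0,0],[0,0,-0.062,0,0,0,0],[0,0,-0.072,0,0,0,0],[0,0,-0.072,0,0,0,0]]]"
```

```text
time_s: 12.15
tool_pos: [0.5093, -0.0974, 0.0532]
orientation: [[0.001, 1.0, 0.002], [1.0, -0.001, 0.003], [0.003, 0.002, -1.0]]
ft_force: [0.1, -0.2, 0.7]
opening: 0.0852
finger_force: 0.0
time_s: 13.15
tool_pos: [0.4658, -0.097, 0.0526]
orientation: [[0.001, 1.0, 0.001], [1.0, -0.001, 0.003], [0.003, 0.001, -1.0]]
ft_force: [-1.2, -0.6, -0.2]
opening: 0.0851
finger_force: 0.0
```

```bash
python3 -m jog "[[[0,0,0,-0.05,0,0,0],[0,0,-0.02,-0.14,0,0,0],[0,0,-0.05,-0.24,0,0,0],[0,0,-0.06,-0.3,0,0,0],[0,0,-0.06,-0.3,0,0,0],[0,0,-0.06,-0.3,0,0,0]]]"; python3 - <<'E'
from m import *
s,T,P=snap('wrist','w3.png')
for lo,hi in((.022,.039),(.052,.07)): print(lo);blobs(P,lo,hi,(.38,.64),(-.25,.02))
E
```

```text
time_s: 13.9
tool_pos: [0.4298, -0.0974, 0.2318]
orientation: [[0.001, 1.0, 0.001], [1.0, -0.001, 0.003], [0.003, 0.001, -1.0]]
ft_force: [-0.3, 0.2, 0.2]
opening: 0.0854
finger_force: 0.0
0.022
[299, 118, 72, 128, 8058] [482.4 -90.6  30.3] [480.5 -98.9] [ 62.5 119.6] 0.5 x [450.1 510.9] y [-156.7  -40. ]
[421, 118, 84, 79, 1616] [610.6 -74.4  33.9] [595.3 -73.6] [69.5 70. ] 60.5 x [561.  629.3] y [-107.6  -40. ]
[416, 267, 72, 22, 212] [ 603.8 -194.8   25.8] [ 603.6 -195.3] [ 2.8 74.8] 74.5 x [568.9 639.2] y [-205.4 -184.6]
0.052
[223, 286, 10, 34, 136] [ 383.6 -205.6   56.9] [ 383.6 -204. ] [31.7  7.1] 89.8 x [380.1 386.9] y [-219.4 -188.4]
```

View pics/w3.png

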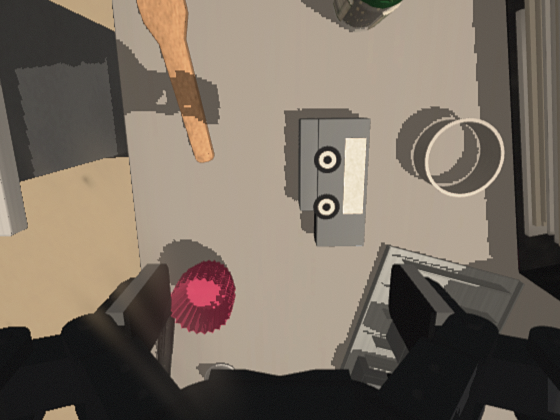

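The cassette now lies flat with the white label up at (354,175), cut-out at (305,225), centre (0.4805,-0.0989). Next I'll check the fingertip position in the tool frame so I know the grip depth.

```bash
python3 - <<'E'
from m import *
s=robot.snapshot('wrist'); C=cloud(s,np.array(s['T_tool_cam'])).reshape(-1,3)
m=(C[:,2]>-.06)&(C[:,2]<.04)&(abs(C[:,1])<.08)&(abs(C[:,0])<.06)&(s['range_z'].ravel()>0)
q=C[m]*1000
for sg in(-1,1):
    k=q[q[:,1]*sg>0]; print(len(k),np.round(np.percentile(k[:,2],[0,1,50,95,99,99.8,100]),1)); t=k[k[:,2]>np.percentile(k[:,2],99.8)-6]; print(np.round(t.min(0),1),np.round(t.max(0),1))
E
```

```text
12366 [-60.  -59.6 -50.6  -9.8  -3.   -0.3   1.3]
[-10.9 -51.9  -6.3] [ 11.5 -40.6   1.3]
12377 [-60.  -59.6 -50.5  -9.8  -2.7  -0.3   1.2]
[-10.9  43.7  -6.3] [11.6 55.4  1.2]
```

```bash
python3 -c "
from h import *
row([.4805,-.097,.0225],R_tool(89.5))"
```

```text
shift [-0.0006  0.0854  0.3476] turn [-0.0002 -0.0005  0.0013] | mm [ -0.4  51.2 208.6] deg [-0.1 -0.2  0.5]
```

```bash
python3 -m jog "[[[0,-0.001,0.085,0,0,0,0.001],[0,-0.001,0.085,0.08,0,-0.0005,0.001],[0,-0.001,0.085,0.17,0,-0.0005,0.001],[0,-0.001,0.085,0.26,0,-0.0005,0.001],[0,-0.001,0.085,0.32,0,-0.0005,0.001],[0,-0.001,0.085,0.345,0,-0.0005,0.001],[0,-0.001,0.085,0.348,0,-0.0005,0.001],[0,-0.001,0.085,0.348,0,-0.0005,0.001]]]"; python3 -m jog "[[[0.6,0,0,0,0,0,0],[0.6,0,0,0,0,0,0],[0.6,0,0,0,0,0,0],[0.6,0,0,0,0,0,0],[0.6,0,0,0,0,0,0],[0.6,0,0,0,0,0,0]]]"; python3 -c "
from h import *
row([.4805,-.097,.0225],R_tool(89.5))"
```

```text
time_s: 15.0
tool_pos: [0.4816, -0.0976, 0.0237]
orientation: [[0.007, 1.0, 0.001], [1.0, -0.007, -0.001], [-0.001, 0.001, -1.0]]
ft_force: [-0.1, -0.4, 0.3]
opening: 0.0855
finger_force: 0.0
time_s: 15.75
tool_pos: [0.4819, -0.0977, 0.025]
orientation: [[0.007, 1.0, 0.003], [1.0, -0.007, -0.001], [-0.001, 0.003, -1.0]]
ft_force: [-0.6, 0.6, 6.7]
opening: 0.0605
finger_force: 65.7
shift [ 0.0012 -0.0024  0.0041] turn [0.0005 0.0002 0.0003] | mm [ 0.7 -1.5  2.5] deg [0.2 0.1 0.1]
```

```bash
python3 -m jog "[[[0.6,0,0,-0.05,0,0,0],[0.6,0,0,-0.12,0,0,0],[0.6,0,0,-0.2,0,0,0],[0.6,0,0,-0.3,0,0,0],[0.6,0,0,-0.4,0,0,0],[0.6,0,0,-0.42,0,0,0],[0.6,0,0,-0.42,0,0,0]]]"; python3 -c "
from h import *
row([.568,.17,.28],R_tool(90))"
```

```text
time_s: 16.62
tool_pos: [0.4808, -0.0974, 0.2759]
orientation: [[0.007, 1.0, 0.002], [1.0, -0.007, -0.001], [-0.001, 0.003, -1.0]]
ft_force: [-0.2, 1.0, -2.3]
opening: 0.0606
finger_force: 66.1
shift [ 0.4467  0.1422 -0.0067] turn [ 0.0004  0.0001 -0.0011] | mm [268.   85.3  -4. ] deg [ 0.1  0.  -0.4]
```

```bash
python3 -m jog "[[[0.6,0.08,0.03,0,0,0,-0.001],[0.6,0.17,0.055,0,0,0,-0.001],[0.6,0.26,0.085,-0.006,0,0,-0.001],[0.6,0.35,0.115,-0.006,0,0,-0.001],[0.6,0.42,0.135,-0.006,0,0,-0.001],[0.6,0.446,0.142,-0.006,0,0,-0.001],[0.6,0.446,0.142,-0.006,0,0,-0.001],[0.6,0.446,0.142,-0.006,0,0,-0.001]]]"; python3 - <<'E'
from m import *
s,T,P=snap('wrist','w4.png'); np.savez('w4.npz',P=P,f=s['frame'])
print('deck');blobs(P,.064,.08,(.45,.66),(.15,.4))
print('bay');blobs(P,.036,.066,(.52,.62),(.18,.36))
print('head');blobs(P,.066,.0712,(.525,.56),(.2,.26),30)
print('console');blobs(P,.09,.11,(.6,.72),(.15,.4))
E
```

```text
time_s: 17.62
tool_pos: [0.5676, 0.1681, 0.2787]
orientation: [[0.002, 1.0, -0.0], [1.0, -0.002, -0.002], [-0.002, 0.0, -1.0]]
ft_force: [0.0, -1.0, -1.1]
opening: 0.0605
finger_force: 66.0
deck
[188, 0, 72, 131, 6688] [516.8 267.   72. ] [522.1 267.6] [ 56.3 105.1] 0.6 x [494.8 549. ] y [217.3 318.8]
[314, 0, 48, 128, 5559] [617.6 271.6  72.1] [617.8 269.2] [ 36.6 104.5] 0.7 x [599.6 635.3] y [218.1 318.7]
bay
[238, 0, 78, 128, 8961] [568.8 277.7  42.4] [567.1 271.5] [ 65.4 112.3] 0.6 x [534.3 599.9] y [216.7 326.2]
head
[235, 77, 25, 53, 652] [540.8 232.1  70.1] [540.7 237.9] [19.3 44.4] 2.3 x [532.2 550.5] y [216.8 258.2]
console
[365, 0, 65, 178, 9141] [662.3 251.9  99.9] [662.7 245.4] [ 43.9 138.4] 0.2 x [642.8 683.1] y [178.8 311.6]
```

View pics/w4.png

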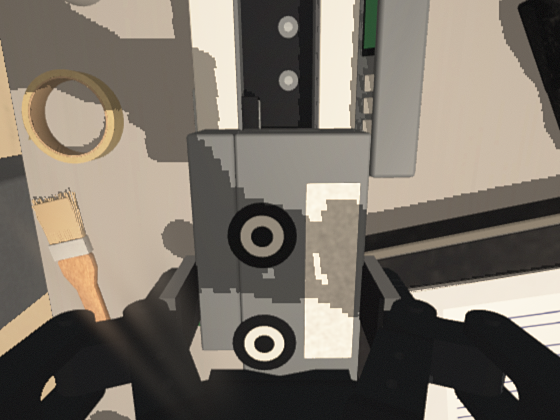

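The held cassette hides the near end of the bay, and the print head is at (250,110). I'll back off to see the whole bay.

```bash
python3 -m jog "[[[0.6,-0.07,0,-0.04,0,0,0],[0.6,-0.14,0,-0.08,0,0,0],[0.6,-0.16,0,-0.1,0,0,0],[0.6,-0.16,0,-0.1,0,0,0],[0.6,-0.16,0,-0.1,0,0,0]]]"; python3 - <<'E'
from m import *
s,T,P=snap('wrist'); np.savez('w5.npz',P=P,f=s['frame']); Z=P[...,2]
print('bay');blobs(P,.036,.066,(.52,.62),(.18,.36))
print('deck');blobs(P,.0665,.08,(.48,.64),(.15,.4))
print('console');blobs(P,.09,.11,(.6,.72),(.12,.4))
print('head');blobs(P,.066,.0712,(.525,.56),(.2,.26),30)
# bay walls by lines: deep points binned
m=(Z>.036)&(Z<.060)&(P[...,0]>.52)&(P[...,0]<.62)&(P[...,1]>.19)&(P[...,1]<.35); q=P[m]*1000
for a in range(215,335,15):
    k=q[abs(q[:,1]-a)<7.5,0]
    if len(k)>20: print('y',a,np.round(np.percentile(k,[1,99]),1))
for a in range(540,600,10):
    k=q[abs(q[:,0]-a)<5,1]
    if len(k)>20: print('x',a,np.round(np.percentile(k,[1,99]),1))
# held cassette pose: top face near the tool
R=np.array(robot.get_state()['orientation']);t=np.array(robot.get_state()['tool_pos'])
print(t,R[:,0])
m=(abs(Z-t[2])<.03)&(np.hypot(P[...,0]-t[0],P[...,1]-t[1])<.1); z=Z[m]; print(np.histogram(z,12))
E
```

```text
time_s: 18.3
tool_pos: [0.5675, 0.0741, 0.3386]
orientation: [[0.001, 1.0, 0.0], [1.0, -0.001, -0.0], [-0.0, 0.0, -1.0]]
ft_force: [0.2, -1.1, -0.8]
opening: 0.0604
finger_force: 66.0
bay
[261, 0, 51, 36, 1788] [575.7 232.   42.2] [575.  230.5] [50.3 38.1] 1.0 x [550.4 600.2] y [213.6 248.6]
deck
[203, 0, 148, 76, 8916] [557.2 202.5  72. ] [567.  207.5] [144.6  69.1] 0.5 x [496.3 635.4] y [173.4 240.7]
console
[356, 0, 51, 70, 3153] [662.6 206.5  99.7] [662.9 206.3] [43.9 60.3] 0.6 x [642.5 683.5] y [176.6 234. ]
head
[239, 0, 32, 41, 659] [541.8 224.5  69.9] [541.8 222.9] [26.2 41.1] 16.5 x [531.  557.4] y [207.3 241.5]
y 215 [550.7 600.3]
y 230 [550.5 600.1]
y 245 [550.5 599.9]
x 550 [214.8 248.6]
x 560 [215.  248.7]
x 570 [212.6 248.5]
x 580 [213.  248.4]
x 590 [215.  248.6]
[0.56747254 0.0743368  0.33846911] [ 3.19449759e-05  9.99999937e-01 -3.52594960e-04]
(array([   72,   156,   109,    74,   195,   365, 39775,   786,   754,
         836,   767,  1069]), array([0.31434099, 0.31885132, 0.32336165, 0.32787198, 0.33238231,
       0.33689264, 0.34140297, 0.34591331, 0.35042364, 0.35493397,
       0.3594443 , 0.36395463, 0.36846496]))
```

```bash
python3 - <<'E'
from m import *
P=np.load('w5.npz')['P']*1000;X,Y,Z=P[...,0],P[...,1],P[...,2]
g=(X>556)&(X<594)&(Y<250)
q=P[g&(Z>70)&(Z<74)&(Y>150)]; print('near deck edge',np.round(np.percentile(q[:,1],[97,99,99.7]),1))
for lo,hi in((66,70),(60,66),(50,60),(38,46)):
    q=P[g&(Z>lo)&(Z<hi)&(Y>190)]; print(lo,len(q),np.round(np.percentile(q[:,1],[1,5,50]),1) if len(q)else'')
P=np.load('w4.npz')['P']*1000;X,Y,Z=P[...,0],P[...,1],P[...,2]
g=(Y>265)&(Y<315)
q=P[g&(Z>70)&(Z<74)&(X>480)&(X<565)]; print('front deck',np.round(np.percentile(q[:,0],[.5,99.5]),1))
q=P[g&(Z>70)&(Z<74)&(X>570)]; print('rear deck',np.round(np.percentile(q[:,0],[.5,99.5]),1))
q=P[g&(Z>38)&(Z<50)&(X>520)&(X<620)]; print('floor',np.round(np.percentile(q[:,0],[.5,99.5]),1))
# rear deck edge line yaw, head side faces
e=[]
for y in range(222,316,6):
    k=P[(abs(Y-y)<3)&(Z>38)&(Z<50)&(X>560)&(X<620)]
    if len(k)>10:e.append((y,np.percentile(k[:,0],98)))
e=np.array(e);c=np.polyfit(e[:,0],e[:,1],1);print('wall yaw',np.degrees(np.arctan(-c[0])),np.polyval(c,271))
h=P[(Z>67)&(Z<71.2)&(X>536)&(X<548)&(Y>200)&(Y<275)];print('head',np.round(np.percentile(h[:,1],[90,95,98,99.5]),1))
f=P[(Z>38)&(Z<60)&(X>538)&(X<548)&(Y>220)&(Y<275)];print('floor beyond head y',np.round(np.percentile(f[:,1],[.5,2,5]),1))
P=np.load('top1.npz')['P']*1000;X,Y,Z=P[...,0],P[...,1],P[...,2]
for lo,hi in((36,50),(50,60)):
    f=P[(Z>lo)&(Z<hi)&(X>555)&(X<597)&(Y>200)&(Y<345)];print('top floor y',np.round(np.percentile(f[:,1],[0.5,2,50,98,99.5]),1))
g=(X>560)&(X<590)&(Z>69)&(Z<75)
a=P[g&(Y>160)&(Y<230)][:,1];b=P[g&(Y>310)&(Y<380)][:,1];print('top deck',np.round([a.min(),a.max(),b.min(),b.max()],1))
E
```

```text
near deck edge [207.3 208.3 209.2]
66 47 [199.6 202.8 209.4]
60 0 
50 22 [212.3 212.4 213.2]
38 1272 [215.1 217.  232.4]
front deck [494.4 533.7]
rear deck [600.2 635.1]
floor [534.3 599.4]
wall yaw 0.7429182896786993 599.473101749464
head [241.5 243.2 244.  244.1]
floor beyond head y [245.7 245.7 246.6]
top floor y [213.3 215.3 273.1 329.5 331.3]
top floor y [210.1 210.4 331.  332.5 332.6]
top deck [173.3 206.3 331.1 367.3]
```

```bash
python3 - <<'E'
from m import *
s=robot.snapshot('wrist'); C=cloud(s,np.array(s['T_tool_cam']))*1000; Z=C[...,2]
v,u=np.mgrid[:420,:560]
m=(abs(Z+5)<4)&(abs(C[...,1])<34)&(v<375)
q=C[m]; A=np.c_[q[:,:2],np.ones(len(q))]; c=np.linalg.lstsq(A,q[:,2],rcond=None)[0]; print('plane',c, 'tilt deg',np.degrees(c[:2]))
print('x',np.round([np.percentile(q[:,0],[.2,99.8])],1),'y',np.round(np.percentile(q[:,1],[.2,1,99,99.8]),1))
k,l,st,_=cv2.connectedComponentsWithStats(m.astype(np.uint8));i=1+st[1:,4].argmax();q=C[l==i]
print(st[i],cv2.minAreaRect(q[:,:2].astype(np.float32)))
e=q[q[:,0]>0]; 
for x in range(-40,60,15):
    k=q[abs(q[:,0]-x)<5,1]; print(x,np.round(np.percentile(k,[1,99]),1) if len(k)>30 else '')
row([.5673,.2708,.15],R_tool(90.7))
E
```

```text
plane [ 4.63199544e-03  1.30155227e-03 -5.53469031e+00] tilt deg [0.26539379 0.07457345]
x [[-35.   58.8]] y [-30.7 -28.8  31.7  32.3]
[  181   131   190   244 39895] ((11.213722229003906, 0.0019378662109375), (95.88516235351562, 67.96337127685547), 0.28877192735671997)
-40 [-4.2 32.8]
-25 [-27.9  31.9]
-10 [-28.7  31.7]
5 [-28.7  31.8]
20 [-28.7  31.6]
35 [-28.8  31.5]
50 [-28.9  31.3]
shift [ 3.275e-01 -2.000e-04  3.139e-01] turn [-0.0001  0.0001 -0.0019] | mm [ 1.965e+02 -1.000e-01  1.883e+02] deg [-0.   0.  -0.7]
```

```bash
python3 -m jog "[[[0.6,0.09,-0.001,0,0,0,-0.002],[0.6,0.18,-0.001,0.05,0,0,-0.002],[0.6,0.26,-0.0015,0.15,0,0,-0.002],[0.6,0.32,-0.0015,0.24,0,0,-0.002],[0.6,0.33,-0.0015,0.31,0,0,-0.002],[0.6,0.33,-0.0015,0.33,0,0,-0.002],[0.6,0.33,-0.0015,0.34,0,0,-0.002],[0.6,0.33,-0.0015,0.34,0,0,-0.002]]]"; python3 -c "
from h import *
row([.5668,.272,.082],R_tool(90.7))"
```

```text
time_s: 19.4
tool_pos: [0.5687, 0.2712, 0.1373]
orientation: [[-0.011, 1.0, 0.005], [1.0, 0.011, 0.001], [0.0, 0.005, -1.0]]
ft_force: [-0.1, 0.2, -0.6]
opening: 0.0605
finger_force: 66.0
shift [ 0.0013 -0.0036  0.0922] turn [ 0.0008 -0.0001 -0.0002] | mm [ 0.8 -2.2 55.3] deg [ 0.3 -0.  -0.1]
```

```bash
python3 -m jog "[[[0.6,0,0,0.03,0,0,0],[0.6,0,0,0.05,0,0,0],[0.6,0,0,0.05,0,0,0],[0.6,0,0,0.05,0,0,0]]]"; python3 -c "
from h import *
row([.5668,.272,.082],R_tool(90.7))"
```

```text
time_s: 19.9
tool_pos: [0.5682, 0.2714, 0.1064]
orientation: [[-0.011, 1.0, 0.003], [1.0, 0.011, -0.0], [-0.0, 0.003, -1.0]]
ft_force: [0.1, 0.6, -1.6]
opening: 0.0603
finger_force: 66.1
shift [ 0.001  -0.0025  0.0406] turn [ 0.0005  0.     -0.0001] | mm [ 0.6 -1.5 24.4] deg [ 0.2  0.  -0. ]
```

```bash
python3 -m jog "[[[0.6,0.001,-0.002,0,0,0,0],[0.6,0.001,-0.002,0.008,0,0,0],[0.6,0.001,-0.002,0.014,0,0,0],[0.6,0.001,-0.002,0.02,0,0,0],[0.6,0.001,-0.002,0.025,0,0,0],[0.6,0.001,-0.002,0.025,0,0,0]]]"; python3 -m jog "[[[0.6,0,0,0.004,0,0,0],[0.6,0,0,0.008,0,0,0],[0.6,0,0,0.011,0,0,0],[0.6,0,0,0.011,0,0,0]]]"
```

```text
time_s: 20.65
tool_pos: [0.5663, 0.2719, 0.09]
orientation: [[-0.012, 1.0, 0.001], [1.0, 0.012, -0.001], [-0.001, 0.001, -1.0]]
ft_force: [0.2, -0.6, -1.3]
opening: 0.0604
finger_force: 66.1
time_s: 21.15
tool_pos: [0.5664, 0.2719, 0.0837]
orientation: [[-0.012, 1.0, 0.002], [1.0, 0.012, -0.001], [-0.001, 0.002, -1.0]]
ft_force: [-1.0, -0.0, -2.4]
opening: 0.0605
finger_force: 66.1
```

The cassette is 13 mm into the bay with no resisting force. I'll go slightly lower, then release.

```bash
python3 -m jog "[[[0.6,0,0,0.003,0,0,0],[0.6,0,0,0.006,0,0,0],[0.6,0,0,0.006,0,0,0],[0.6,0,0,0.006,0,0,0]]]"; python3 -m jog "[[[0.3,0,0,0,0,0,0],[0,0,0,0,0,0,0],[0,0,0,0,0,0,0],[0,0,0,0,0,0,0],[0,0,0,-0.05,0,0,0],[0,0,0,-0.12,0,0,0],[0,0,0,-0.12,0,0,0]]]"; python3 - <<'E'
from m import *
s,T,P=snap('wrist','w6.png')
print('proud');blobs(P,.076,.096,(.5,.625),(.18,.36))
print('low');blobs(P,.036,.066,(.5,.625),(.18,.36))
Z=P[...,2];m=(Z>.076)&(Z<.096)&(P[...,0]>.54)&(P[...,0]<.595)&(P[...,1]>.2)&(P[...,1]<.34);q=P[m]
c=np.linalg.lstsq(np.c_[q[:,:2]-[.567,.271],np.ones(len(q))],q[:,2],rcond=None)[0];print(c)
E
```

```text
time_s: 21.65
tool_pos: [0.5669, 0.2724, 0.0815]
orientation: [[-0.011, 1.0, 0.003], [1.0, 0.011, 0.0], [0.0, 0.003, -1.0]]
ft_force: [-1.8, 1.2, 5.0]
opening: 0.0602
finger_force: 66.9
time_s: 22.52
tool_pos: [0.5684, 0.2729, 0.1559]
orientation: [[-0.012, 1.0, 0.009], [1.0, 0.012, 0.002], [0.002, 0.009, -1.0]]
ft_force: [0.2, -0.0, 0.0]
opening: 0.0852
finger_force: 0.0
proud
[211, 124, 115, 204, 20175] [566.7 281.9  87.4] [564.8 271.1] [ 63.6 120.3] 0.8 x [533.9 594.1] y [213.8 330.6]
low
[218, 120, 112, 190, 833] [599.2 319.6  58.1] [567.3 270.9] [ 65.5 123.5] 0.7 x [534.  600.4] y [210.6 332.6]
[ 0.15089638 -0.00558216  0.08749843]
```

View pics/w6.png

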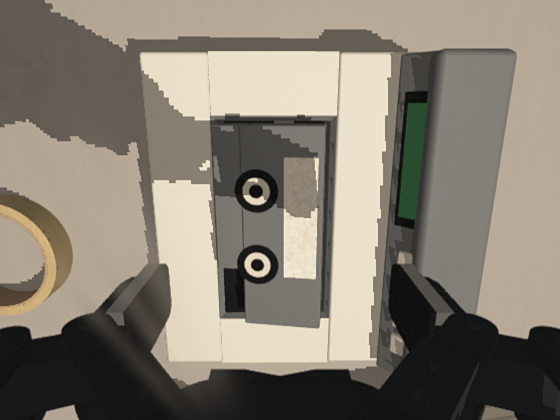

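The cassette rests on the catches, tilted about 8.6° with its rear side high, and the bay outline matches my measurement. I'll press with shut fingers slightly rear of the catch line.

```bash
python3 -m jog "[[[1,-0.003,0.016,0,0,0,0],[1,-0.003,0.016,0,0,0,0],[1,-0.003,0.016,0,0,0,0],[1,-0.003,0.016,0,0,0,0],[1,-0.003,0.016,0.04,0,0,0],[1,-0.003,0.016,0.07,0,0,0],[1,-0.003,0.016,0.08,0,0,0],[1,-0.003,0.016,0.08,0,0,0]]]"; python3 -m jog "[[[1,0,0,0.004,0,0,0],[1,0,0,0.008,0,0,0],[1,0,0,0.012,0,0,0],[1,0,0,0.016,0,0,0],[1,0,0,0.016,0,0,0]]]"
```

```text
time_s: 23.58
tool_pos: [0.5761, 0.2703, 0.1042]
orientation: [[-0.012, 1.0, 0.002], [1.0, 0.012, -0.001], [-0.001, 0.002, -1.0]]
ft_force: [-0.7, 0.0, 0.2]
opening: 0.0001
finger_force: 0.0
time_s: 24.2
tool_pos: [0.5764, 0.2704, 0.0955]
orientation: [[-0.012, 1.0, 0.003], [1.0, 0.012, 0.0], [-0.0, 0.003, -1.0]]
ft_force: [-1.4, 0.7, 0.1]
opening: 0.0003
finger_force: 0.0
```

```bash
for i in 1; do python3 -m jog "[[[1,0,0,0.003,0,0,0],[1,0,0,0.006,0,0,0],[1,0,0,0.006,0,0,0]]]"; done; python3 -m jog "[[[1,0,0,0.003,0,0,0],[1,0,0,0.006,0,0,0],[1,0,0,0.006,0,0,0]]]"
```

```text
time_s: 24.58
tool_pos: [0.5769, 0.2711, 0.0929]
orientation: [[-0.012, 1.0, 0.005], [1.0, 0.012, 0.001], [0.001, 0.005, -1.0]]
ft_force: [-0.1, 1.4, 9.2]
opening: 0.0001
finger_force: 4.6
time_s: 24.95
tool_pos: [0.5754, 0.27, 0.0866]
orientation: [[-0.012, 1.0, -0.0], [1.0, 0.012, -0.002], [-0.002, -0.0, -1.0]]
ft_force: [0.3, 0.3, -0.1]
opening: 0.0
finger_force: 0.0
```

The force built to 9 N and then vanished, so it clicked. I'll raise and inspect.

```bash
python3 -m jog "[[[1,0,0,-0.05,0,0,0],[1,-0.03,0,-0.15,0,0,0],[0.5,-0.06,-0.01,-0.2,0,0,0],[0.2,-0.06,-0.01,-0.2,0,0,0],[0,-0.06,-0.01,-0.2,0,0,0],[0,-0.06,-0.01,-0.2,0,0,0]]]"; python3 - <<'E'
from m import *
s,T,P=snap('wrist','w7.png'); Z=P[...,2];X=P[...,0];Y=P[...,1]
def fit(m,n):
    q=P[m]; c=np.linalg.lstsq(np.c_[q[:,:2]-[.567,.271],np.ones(len(q))],q[:,2],rcond=None)[0];print(n,len(q),'slope deg',np.round(np.degrees(c[:2]),2),'z mm',round(c[2]*1000,2))
fit((Z>.062)&(Z<.09)&(X>.556)&(X<.593)&(Y>.22)&(Y<.325),'cassette rear part')
fit((Z>.062)&(Z<.09)&(X>.540)&(X<.593)&(Y>.26)&(Y<.325),'cassette')
fit((Z>.068)&(Z<.076)&(((X>.5)&(X<.528))|((X>.607)&(X<.63)))&(Y>.2)&(Y<.34),'deck')
g=s['frame'].astype(int);b=(g.min(2)<150)&(Z>.062)&(Z<.085)&(X>.528)&(X<.606)&(Y>.204)&(Y<.337)
q=(P[b][:,:2]*1000).astype(np.float32);print('dark region',np.round(np.percentile(q,[1,99],axis=0),1))
E
```

```text
time_s: 25.7
tool_pos: [0.5695, 0.2345, 0.2053]
orientation: [[-0.012, 1.0, -0.002], [1.0, 0.012, -0.002], [-0.002, -0.002, -1.0]]
ft_force: [-0.6, -0.3, 0.3]
opening: 0.0721
finger_force: 0.0
cassette rear part 7743 slope deg [-0.18 -0.06] z mm 72.47
cassette 7305 slope deg [ 0.16 -0.17] z mm 72.46
deck 14217 slope deg [-0.06 -0.07] z mm 72.29
dark region [[529.9 207.5]
 [602.9 334.7]]
```

View pics/w7.png

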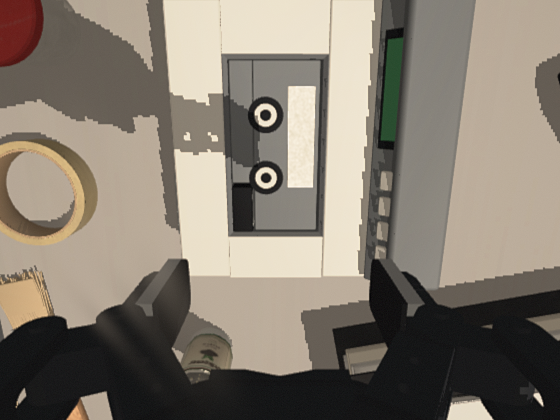

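The cassette sits at (275,145) in the bay, flush to about 0.2 mm and level within 0.2°. The white label is up, the cut-out is round the head at (243,205), and the gripper is clear.

```bash
python3 -c "
from cell import robot
print(robot.close_job())"
```

```text
the job is handed in; nothing more can be done
None
```

The full-size cassette is clicked home in the printer bay, label side up, measured flush to about 0.2 mm and level to within 0.2°; the gripper is clear and I handed the job in after about 26 s, but no verdict came back.

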